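Close the bread box and tuck its flap under the lip

ROBOT

A 6-joint arm with a two-finger parallel gripper is mounted at the origin on the work surface. World frame = base frame: x ahead of the robot, y to its left, z up, the work surface at z = 0. Lengths are in mm, angles in rad, forces in N, time in s.
With the tool pointing down it reaches from about 350 to 975 mm from the base axis. Payload 7.1 kg.
Tool frame: the origin (TCP) lies at the very end of the fingers, on their centre line; the grasp point (between the pads) lies ctrl.hold_point_z behind it (ctrl.hold_point_z is the distance from the TCP to the grasp point, in mm); z points along the fingers, y is the line along which they close (so a half turn about z gives the same grasp; the last joint's range is limited). The gripper opens to 88 mm and grips with 3 to 60 N. Pads are 20 mm wide; open, the fingers measure 115 mm over their backs; the gripper's body (75 mm by 178 mm) begins 61 mm behind the grasp point.
Start: joints at [-1.208, 0.423, 1.63, -0, 1.089, -0.019], TCP at [232.886, -579.973, 222.675] pointing down, gripper open.
Joint ranges: [-3, 3], [-0.9, 2.11], [0.09, 2.58], [-1.31, 4.45], [0.11, 2.69], [-2.54, 2.54]. Speed limits (rad/s): [2.39, 2.39, 3.01, 3.14, 3.14, 3.14].

INTERFACE

Orientations are given as a rotation vector (axis times angle).
In Python, from workcell import ctrl gives the robot as it stands. The module is installed in compiled form; this text tells all that it offers.
- The arm moves only by the shell command python3 -m creep 'ROWS'. ROWS is JSON, a list of rows, each an object with "translation": the shift along the tool's x, y, z in mm, a list of three; "angular": the turn, a rotation vector about the tool's x, y, z in rad, a list of three; "jaw": the opening, from 0 (shut) to 1 (fully open). A call has exactly 8 rows; each row is the pose to reach, as a shift and turn from the pose commanded when the call began, along the tool's axes at that moment; what a row does not reach only later rows make up. A row lasts 1/8 s, in which the tool goes at most 62.5 mm and 10.7 degrees, less where a joint would pass 70% of its speed; a pose out of reach is approached as far as the arm can. A call with a gripper value outside its range is refused whole. The fingers move at their own pace and stop on an object; the grip force is fixed at half the most. Time passes only in rows, so rows that repeat a pose let the fingers close, or fill a call up. It gives the time, the measured TCP pose, the force, the opening and the grip force at its end, in the units of the state.
- ctrl.get_obs(): the state, without advancing time (a new reading comes with each control period).
- ctrl.get_image(name): name is "scene" or "side" or "wrist"; returns the picture (480x640x3 uint8, red, green, blue); there is no depth.
- ctrl.camera_info(name): a dict with "camera_matrix" (3x3 intrinsics, pixels), "world_from_camera" (4x4, takes a point from camera to world coordinates). Camera axes: x right, y up, looking along -z (the intrinsics and any distortion apply to the point x, -y, -z); pixel columns grow to the right and rows downward; lengths in mm; the calibration is good to about 2 mm. A picture is of the moment at which its call begins: read the wrist's pose just before it. camera_info takes no time and is no camera call; for the wrist camera it gives the pose at the moment of the call.
- ctrl.close_job(): hands the job in; it is judged then, once.
Trained networks look in the newest picture that a camera, given by its name, has taken for a name from the list of things; names that differ only in an ending like _2 or _b are one class to them, and where a whole thing is asked for, a point or a joint stands for the part that bears it (a point fixed in the world has none). Each returns a list of dicts, best first, with "score" (0 to 1); they miss things now and then, are a little off and sometimes report something else, mostly with a low value. They report only what shows in the picture. A call takes as long as a camera call.
- ctrl.look_for(camera, label): "rect" ([left, top, right, bottom] in pixels, round what is visible of it).
The state is a dict: "t": time; "qpos": joint angles; "qvel": joint speeds; "joint_torque": joint torques, N m; "ee_pos": TCP position; "orientation": TCP orientation; "ft_force": force on the tool from outside, world axes, zero at the start; "moment": the same for the moment, N m; "width": finger opening in mm; "grasp_force": force on a finger pad.
Only numpy, scipy, OpenCV 4.12 (cv2) and the standard library are available. Lean on these libraries where they do the work, as an engineer would, in place of code of your own. Each camera call takes 0.05 s, during which the arm holds its last target. There are 200 camera calls.

TASK

Close the toasted-bread box on the counter: with the fingertips push its sprung white flap over from the outside until it lies flat, keep it down and push it forward by the back of its finger wedge until its front edge is tucked fully beneath the steel lip, then let go so that the lip holds it shut. Nothing is to be picked up: do not pinch the flap or touch the grey lining inside it, and leave the jar, the cup and the bottle standing where they are.

Things in the scene. Friction and masses are not known exactly. Their poses are not given: they have to be found in the camera images.
- bread_box: open steel box for toasted bread, fixed to the counter, 163 mm long (its x axis), 130 mm wide (y), side walls 70 mm high. Origin on the counter under the box, 75 mm ahead of the outside of its rear wall and 88 mm behind the outside of its front wall. +x points from the hinge (rear, roughly the robot's side) to the lip (front), level; +z up
- hinge_mid (a point): middle of the flap's hinge line, fixed on the box: 82 mm behind the box's origin, 73.5 mm above the counter; the hinge line runs along the box's y. Axes as the box's. When closed, the flap's outer (upper) surface lies 2.5 mm above this point
- lip_edge (a point): middle of the lower edge of the retaining lip, fixed on the box: a level steel strip 130 mm wide and 3 mm thick that runs back over the box from the top of the front wall, its free edge 69 mm ahead of the box's origin, its underside 79.5 mm above the counter (3.5 mm above the closed flap's upper surface), its top 82.5 mm; it hangs 17.5 mm back from the front wall
- flap_fold (a joint): angle of the flap, rad: 0 closed (flat, level, against its stop, pointing along the box's +x), 1.57 upright over the hinge. A spring with some friction keeps it standing at about 1.15 to 1.6; folded down it springs up again unless held (about 0.5 N at its front edge) or caught under the lip, beneath which it rests at about 0.02
- flap_slide (a joint): how far the flap has slid on its hinge pin along its own plane, m: 0 drawn back (as at the start), 0.024 fully forward at its stop. Stiff: about 4 N moves it and it stays where it is left. At 0 the closed flap's front edge is 13 mm short of the lip; fully forward it reaches 11 mm beneath the lip. If it is slid out before it is folded, its edge lands on top of the lip and cannot go under
- wedge_back (a point): on the flap's flat outer face, mid-foot of the finger wedge's upright back face, 85 mm from the hinge line plus flap_slide. The wedge is a ridge 100 mm wide across the flap: its back, towards the hinge, is upright and 14 mm high, for fingertips to push on; from its top it slopes down to the flap at 131 mm. The point's x points along the flap to its front edge, z out of the outer face (up when closed)
- flap_edge (a point): middle of the flap's front edge (mid-thickness), 138 mm from the hinge line plus flap_slide; axes as those of wedge_back. The white flap is 122 mm wide, 3 mm thick plus a 2 mm lining; between hinge and wedge it is plain and flat
- flap_lining: grey food-side lining, 126 x 112 x 2 mm, on the inner face of the flap (the face towards the bread); origin at its centre, 70 mm from the hinge line plus flap_slide. The fingers may not touch it
- jar: amber glass jar with a steel cap, 64 mm across, 95 mm high, loose, beside the box; origin at the centre of its underside. Leave it alone
- cup: open steel cup, 68 mm across, 85 mm high, loose, beside the box; origin at the centre of its underside. Leave it alone
- oil: small green glass oil bottle, 52 mm across, 135 mm high, loose, beside the box; origin at the centre of its underside. Leave it alone. Jar, cup and bottle stand in any order, left, right and ahead of the box

How it is judged:
By the outcome, as a careful person would: the job done as asked, in the order asked, and still so for the second after the job is handed in, with the robot touching nothing.
It also fails if it takes over 42 s, if anything falls off the work surface, if the arm or the gripper's body presses on something with over 40 N, if the wrist force passes 120 N, or if a joint passes its speed limit or range.

## Working session

There is one attempt and no reset: what is moved stays moved. The work goes in short steps, Python scripts to look and compute and a shell command to move; the robot and the scene stay as the last step left them, time stands still between calls to the robot, and variables do not carry over. Pictures are saved under pics/ and viewed, at most 10 in all, crops included, and the job is handed in when it is done.

```bash
mkdir -p pics
cat > h.py <<'E'
import numpy as np, cv2
from workcell import ctrl
from scipy.spatial.transform import Rotation as R
def snap(n,f):
    im=ctrl.get_image(n); cv2.imwrite('pics/'+f,im[:,:,::-1]); return im
def proj(n,P):
    c=ctrl.camera_info(n);T=np.linalg.inv(np.array(c['world_from_camera']));p=np.atleast_2d(P)@T[:3,:3].T+T[:3,3]
    p=p*[1,-1,-1]; q=p@np.array(c['camera_matrix']).T; return q[:,:2]/q[:,2:]
def ray(n,uv,z):
    c=ctrl.camera_info(n);W=np.array(c['world_from_camera']);d=np.linalg.inv(np.array(c['camera_matrix']))@[uv[0],uv[1],1]
    d=W[:3,:3]@(d*[1,-1,-1]);o=W[:3,3];return o+d*(z-o[2])/d[2]
E
python3 - <<'E'
from h import *
np.set_printoptions(precision=3,suppress=True)
for n in ['scene','side']:
    snap(n,n+'1.png'); c=ctrl.camera_info(n); print(n,c)
    for l in ['bread_box','flap_fold','flap_lining','jar','cup','oil']:
        print(l,[(np.round(d['rect']),round(d['score'],2)) for d in ctrl.look_for(n,l)[:2]])
o=ctrl.get_obs();print(o['t'],o['orientation'],R.from_rotvec(o['orientation']).as_matrix(),ctrl.hold_point_z,o['width'])
E
```

```text
scene {'camera_matrix': array([[460.995,   0.   , 318.101],
       [  0.   , 460.995, 242.841],
       [  0.   ,   0.   ,   1.   ]]), 'world_from_camera': array([[   0.547,   -0.647,    0.531, 1103.85 ],
       [   0.837,    0.422,   -0.348, -255.026],
       [   0.001,    0.635,    0.772,  809.417],
       [   0.   ,    0.   ,    0.   ,    1.   ]])}
bread_box [(array([276., 162., 346., 275.]), 0.71), (array([280., 162., 340., 197.]), 0.55)]
flap_fold [(array([282., 161., 339., 197.]), 0.66)]
flap_lining [(array([284., 165., 341., 193.]), 0.79)]
jar [(array([257., 276., 293., 323.]), 0.82), (array([277., 165., 343., 273.]), 0.56)]
cup [(array([221., 200., 252., 246.]), 0.87)]
oil [(array([372., 205., 398., 259.]), 0.91)]
side {'camera_matrix': array([[434.924,   0.   , 318.872],
       [  0.   , 434.924, 245.947],
       [  0.   ,   0.   ,   1.   ]]), 'world_from_camera': array([[ -0.989,   0.077,  -0.125, 518.883],
       [ -0.147,  -0.555,   0.819, 687.369],
       [ -0.006,   0.828,   0.56 , 507.322],
       [  0.   ,   0.   ,   0.   ,   1.   ]])}
bread_box [(array([299., 186., 432., 339.]), 0.79)]
flap_fold [(array([354., 187., 427., 315.]), 0.84)]
flap_lining [(array([355., 189., 426., 316.]), 0.44)]
jar [(array([290., 198., 322., 251.]), 0.74)]
cup [(array([415., 216., 436., 267.]), 0.67)]
oil [(array([298., 189., 427., 340.]), 0.71), (array([265., 269., 301., 352.]), 0.63)]
0.7 [3.084 0.596 0.   ] [[ 0.928  0.373  0.   ]
 [ 0.373 -0.928 -0.   ]
 [ 0.     0.    -1.   ]] 18.700000000000003 88.0675107159932
```

View pics/scene1.png

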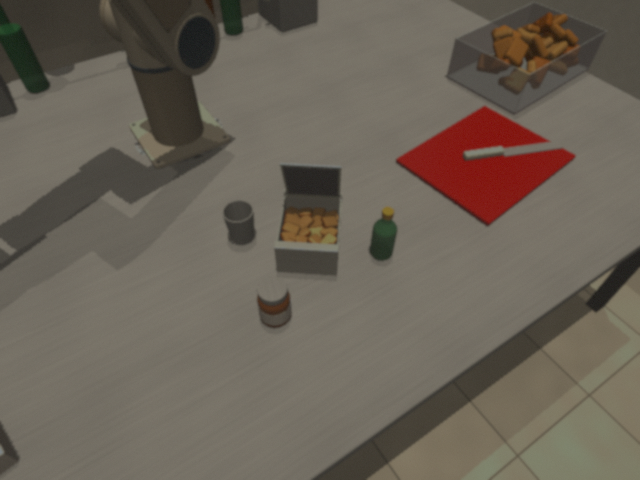

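View pics/side1.png

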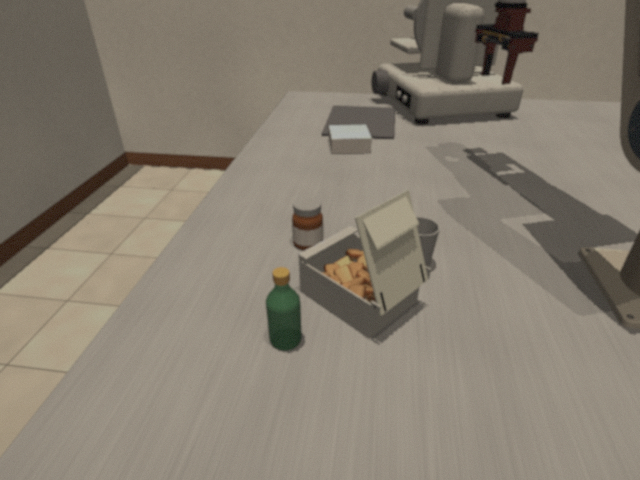

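The scene view shows the box at about (308,220), its lip near row 248, with the cup at (240,222), the jar at (275,300) and the bottle at (384,235). The side view shows the white flap standing at (395,250). I'll enlarge both to pick corners.

Run:
```python
import cv2,numpy as np
a=cv2.imread('pics/scene1.png')[155:280,262:352]; b=cv2.imread('pics/side1.png')[180:350,285:440]
a=cv2.resize(a,None,fx=4,fy=4,interpolation=3); b=cv2.resize(b,None,fx=2.8,fy=2.8,interpolation=3)
o=np.zeros((500,800,3),np.uint8); o[:500,:360]=a; o[:476,360:360+b.shape[1]]=b; cv2.imwrite('pics/crop1.png',np.clip(o*1.5,0,255).astype(np.uint8))
```

```text
(no output)
```

View pics/crop1.png

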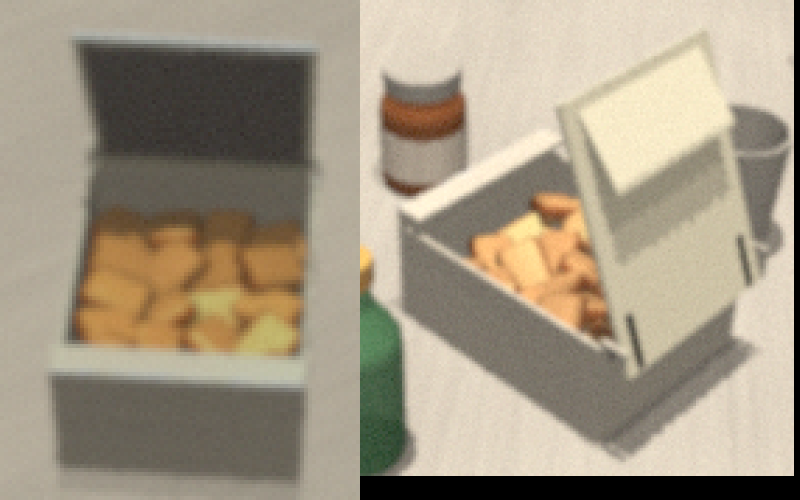

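```bash
cat > fit.py <<'E'
from h import *
from scipy.optimize import least_squares
np.set_printoptions(precision=2,suppress=True)
fl=lambda s,y,h=0:('f',s,y,h)
D=[('scene',(88,-65,82.5),(274.5,248.5)),('scene',(88,65,82.5),(338.3,251)),('scene',(69,-65,82.5),(275.3,241.8)),('scene',(69,65,82.5),(338.5,244)),
('scene',(88,-65,0),(277,271.3)),('scene',(88,65,0),(336.3,275)),('scene',fl(138,-61),(280.8,164.5)),('scene',fl(138,61),(341.3,167)),
('side',fl(138,-61),(410,191.8)),('side',fl(138,61),(356.4,218.2)),('side',(88,65,82.5),(299.3,255.7)),('side',(88,-65,82.5),(352.1,226.4)),('side',(-75,65,0),(377.1,343.6)),('side',(88,65,0),(300,292.5))]
def pt(p,v):
    x,y,a,f=v
    if p[0]=='f':
        _,s,yy,h=p; p=(-82+s*np.cos(f)-h*np.sin(f),yy,73.5+s*np.sin(f)+h*np.cos(f))
    c,s=np.cos(a),np.sin(a); return np.array([x+c*p[0]-s*p[1],y+s*p[0]+c*p[1],p[2]])
def res(v): return np.concatenate([proj(n,pt(p,v))[0]-q for n,p,q in D])
if __name__=='__main__':
    v0=[*ray('scene',(310,255),0)[:2],-.5,1.4]
    s=least_squares(res,v0,loss='soft_l1'); print(v0,s.x); print(s.fun.reshape(-1,2))
    np.save('v.npy',s.x)
    for n,uv in dict(jar=(275,320),cup=(240,240),oil=(384,256)).items(): print(n,ray('scene',uv,3))
    for f in [s.x[3],1,.5,0]:
        v=[*s.x[:3],f]; print(f,'edge',pt(fl(138,0),v),'wedge',pt(fl(85,0,0),v))
    print('hinge',pt((-82,0,73.5),s.x),'lip',pt((69,0,82.5),s.x))
E
python3 fit.py
```

```text
[np.float64(566.5319719959897), np.float64(75.13565907959892), -0.5, 1.4] [533.09  97.44  -0.65   1.18]
[[-0.08 -1.78]
 [ 0.22 -0.73]
 [ 0.33 -2.26]
 [ 0.41 -1.  ]
 [ 0.18 -0.63]
 [ 0.87 -0.88]
 [-1.   -1.1 ]
 [-0.2  -0.7 ]
 [-1.58 -2.17]
 [-0.31 -0.33]
 [ 0.17 -1.31]
 [-1.16 -0.34]
 [-6.47 -4.43]
 [ 0.91 -0.69]]
jar [668.77 -72.53   3.  ]
cup [445.08 -36.31   3.  ]
oil [660.29 209.61   3.  ]
1.1826204676984744 edge [509.36 115.41 201.23] wedge [493.36 127.52 152.18]
1 edge [527.16 101.93 189.62] wedge [504.33 119.22 145.03]
0.5 edge [564.26  73.83 139.66] wedge [527.18 101.91 114.25]
0 edge [577.73  63.63  73.5 ] wedge [535.48  95.62  73.5 ]
hinge [467.72 146.94  73.5 ] lip [588.09  55.78  82.5 ]
```

The fit is good to about 1 px, apart from one bad pick in a shadow. Next, a helper that converts box-frame targets into tool rows.

```bash
cat > go.py <<'E'
import sys,json
from h import *
np.set_printoptions(precision=1,suppress=True)
# args: JSON list of [box x of TCP, box y, z, tilt]
v=np.load('v.npy'); a=v[2]
o=ctrl.get_obs(); Rc=R.from_rotvec(o['orientation']); p=np.array(o['ee_pos'])
B=R.from_euler('z',a).as_matrix(); org=np.array([v[0],v[1],0])
print('t',o['t'],'box',B.T@(p-org),'F box',B.T@np.array(o['ft_force']),'q',np.round(o['qpos'],2),'w',o['width'])
print('zaxis box',np.round(B.T@Rc.as_matrix()[:,2],3),'yaxis',np.round(B.T@Rc.as_matrix()[:,1],3))
for x,y,z,t in json.loads(sys.argv[1]):
    zt=np.array([np.sin(t),0,-np.cos(t)]); yt=np.array([0,1,0]); Rt=B@np.c_[np.cross(yt,zt),yt,zt]
    print(x,z,Rc.inv().apply(org+B@[x,y,z]-p),np.round((Rc.inv()*R.from_matrix(Rt)).as_rotvec(),3))
E
python3 go.py '[[-122,0,240,0],[-122,0,118,0.2]]'
```

```text
t 0.7 box [ 169.7 -721.3  222.7] F box [ 0.3  0.1 -0.1] q [-1.2  0.4  1.6  0.   1.1 -0. ] w 88.0675107159932
zaxis box [ 0. -0. -1.] yaxis [ 0.9 -0.5  0. ]
-122 240 [ 468.2 -621.4  -17.3] [ 0.   0.  -2.1]
-122 118 [ 468.2 -621.4  104.7] [-0.2 -0.1 -2.1]
```

```bash
sed -i 's/precision=1/precision=3/' go.py
python3 -m creep '[{"translation":[58,-77,-17],"angular":[0,0,-0.18],"jaw":0},{"translation":[90,-120,-17],"angular":[0,0,-0.36],"jaw":0},{"translation":[122,-162,-17],"angular":[0,0,-0.54],"jaw":0},{"translation":[154,-205,-17],"angular":[0,0,-0.72],"jaw":0},{"translation":[187,-248,-17],"angular":[0,0,-0.9],"jaw":0},{"translation":[220,-292,-17],"angular":[0,0,-1.08],"jaw":0},{"translation":[253,-336,-17],"angular":[0,0,-1.26],"jaw":0},{"translation":[286,-380,-17],"angular":[0,0,-1.44],"jaw":0}]'
python3 go.py '[[-122,0,240,0]]'
```

```text
t: 1.7
ee_pos: [357.1, -119.2, 240.1]
orientation: [1.918, 2.486, 0.001]
ft_force: [1.2, -0.3, -0.4]
width: 11.6
grasp_force: 0.0
t 1.7 box [  -9.514 -278.944  240.108] F box [ 1.13   0.451 -0.355] q [-0.35  0.01  2.12  0.    1.   -0.61] w 11.569696318150951
zaxis box [ 0.001  0.    -1.   ] yaxis [0.618 0.786 0.001]
-122 240 [260.795 149.83    0.08 ] [ 0.001  0.001 -0.666]
```

```bash
python3 -m creep '[{"translation":[50,29,0],"angular":[0,0,-0.15],"jaw":0},{"translation":[100,57,0],"angular":[0,0,-0.3],"jaw":0},{"translation":[150,86,0],"angular":[0,0,-0.45],"jaw":0},{"translation":[200,115,0],"angular":[0,0,-0.6],"jaw":0},{"translation":[240,138,0],"angular":[0,0,-0.667],"jaw":0},{"translation":[261,150,0],"angular":[0,0,-0.667],"jaw":0},{"translation":[261,150,0],"angular":[0,0,-0.667],"jaw":0},{"translation":[261,150,0],"angular":[0,0,-0.667],"jaw":0}]'
python3 go.py '[[-122,0,118,0.2],[-95,0,116,0.2]]'
python3 - <<'E'
from h import *
snap('side','side2.png')
E
```

```text
t: 2.7
ee_pos: [436.7, 168.6, 239.5]
orientation: [-1.007, -2.975, 0.001]
ft_force: [0.1, 0.6, -0.5]
width: 0.6
grasp_force: 0.0
t 2.7 box [-119.787   -1.441  239.548] F box [-0.269  0.514 -0.514] q [ 0.34  0.17  1.95 -0.    1.02 -0.57] w 0.6364140121230362
zaxis box [-0.    -0.001 -1.   ] yaxis [ 0.005  1.    -0.001]
-122 118 [  2.203   1.513 121.548] [-0.001 -0.2   -0.005]
-95 116 [-24.797   1.639 123.544] [-0.001 -0.2   -0.005]
```

View pics/side2.png

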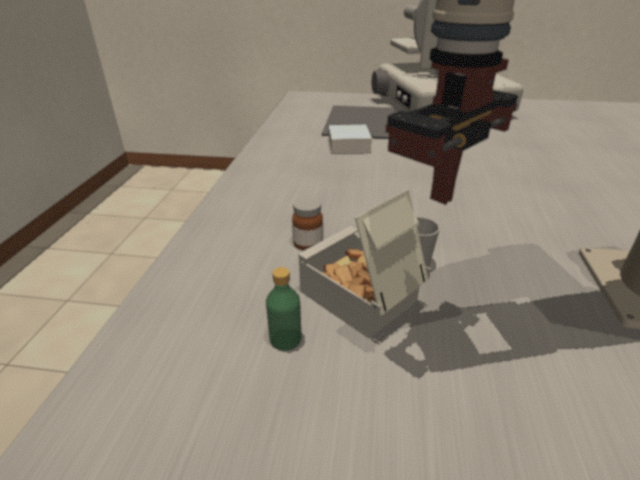

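The closed fingertips are at (443,200), behind the flap's outer face and clear of it. I'll descend now.

```bash
python3 -m creep '[{"translation":[4,1.5,30],"angular":[0,-0.05,-0.005],"jaw":0},{"translation":[4,1.5,60],"angular":[0,-0.1,-0.005],"jaw":0},{"translation":[3,1.5,90],"angular":[0,-0.15,-0.005],"jaw":0},{"translation":[2,1.5,112],"angular":[0,-0.2,-0.005],"jaw":0},{"translation":[2,1.5,121.5],"angular":[0,-0.2,-0.005],"jaw":0},{"translation":[2,1.5,121.5],"angular":[0,-0.2,-0.005],"jaw":0},{"translation":[2,1.5,121.5],"angular":[0,-0.2,-0.005],"jaw":0},{"translation":[2,1.5,121.5],"angular":[0,-0.2,-0.005],"jaw":0}]'
python3 go.py '[[-77,0,114,0.2],[-66,0,108,0.2],[-56,0,99,0.2],[-50,0,87.5,0.2],[-40,0,82,0.2],[-30,0,78,0.2]]'
```

```text
t: 3.75
ee_pos: [437.3, 171.8, 119.0]
orientation: [0.94, 2.796, -0.093]
ft_force: [0.1, -0.1, 0.9]
width: 0.4
grasp_force: 0.0
t 3.75 box [-121.234    1.407  119.037] F box [ 0.148 -0.048  0.887] q [ 0.47  0.34  2.1  -0.31  0.63 -0.21] w 0.3508104142268065
zaxis box [ 0.199  0.001 -0.98 ] yaxis [0.    1.    0.001]
-77 114 [-42.345  -1.4    13.748] [ 0.001  0.001 -0.   ]
-66 108 [-51.929  -1.404  21.819] [ 0.001  0.001 -0.   ]
-56 99 [-59.935  -1.411  32.631] [ 0.001  0.001 -0.   ]
-50 87.5 [-63.524  -1.422  45.096] [ 0.001  0.001 -0.   ]
-40 82 [-72.227  -1.426  52.478] [ 0.001  0.001 -0.   ]
-30 78 [-81.23   -1.427  58.39 ] [ 0.001  0.001 -0.   ]
```

```bash
python3 -m creep '[{"translation":[-20,-1.4,6],"angular":[0,0,0],"jaw":0},{"translation":[-32,-1.4,10],"angular":[0,0,0],"jaw":0},{"translation":[-38,-1.4,12],"angular":[0,0,0],"jaw":0},{"translation":[-42,-1.4,14],"angular":[0,0,0],"jaw":0},{"translation":[-45,-1.4,16],"angular":[0,0,0],"jaw":0},{"translation":[-48,-1.4,18.5],"angular":[0,0,0],"jaw":0},{"translation":[-52,-1.4,22],"angular":[0,0,0],"jaw":0},{"translation":[-52,-1.4,22],"angular":[0,0,0],"jaw":0}]'
python3 go.py '[[-56,0,99,0.2],[-50,0,87.5,0.2],[-40,0,84,0.2],[-32,0,81,0.2],[-30,0,78,0.2]]'
python3 - <<'E'
from h import *
im=snap('side','side3.png'); cv2.imwrite('pics/side3c.png',cv2.resize(im[130:370,270:530,::-1],None,fx=2,fy=2))
E
```

```text
t: 4.75
ee_pos: [479.9, 137.1, 106.7]
orientation: [0.939, 2.797, -0.095]
ft_force: [0.8, 0.4, 0.7]
width: 0.3
grasp_force: 0.2
t 4.75 box [-66.348  -0.553 106.692] F box [0.33  0.811 0.662] q [ 0.36  0.39  2.06 -0.3   0.61 -0.32] w 0.34113465845943153
zaxis box [ 0.199 -0.001 -0.98 ] yaxis [-0.     1.    -0.001]
-56 99 [-8.615  0.557  9.593] [-0.001 -0.     0.   ]
-50 87.5 [-12.213   0.564  22.055] [-0.001 -0.     0.   ]
-40 84 [-21.319   0.565  27.47 ] [-0.001 -0.     0.   ]
-32 81 [-28.564   0.565  31.999] [-0.001 -0.     0.   ]
-30 78 [-29.929   0.567  35.336] [-0.001 -0.     0.   ]
```

View pics/side3c.png

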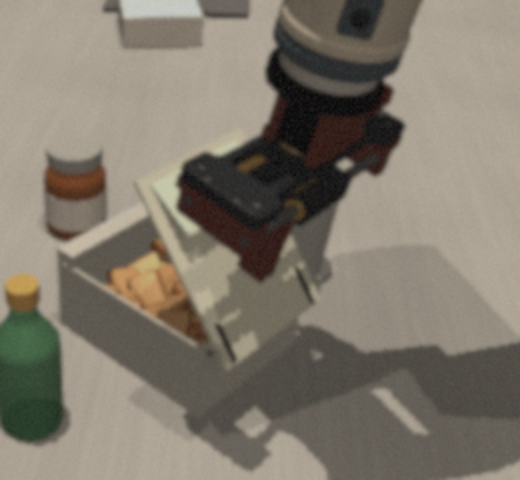

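The flap has started to fold forward, with the fingertips on its plain outer face at (262,270) in the crop. I'll carry on down to flat.

```bash
python3 -m creep '[{"translation":[-5,0.5,5],"angular":[0,0,0],"jaw":0},{"translation":[-8.6,0.5,9.6],"angular":[0,0,0],"jaw":0},{"translation":[-10.5,0.5,15],"angular":[0,0,0],"jaw":0},{"translation":[-13,0.5,21],"angular":[0,0,0],"jaw":0},{"translation":[-21,0.5,27],"angular":[0,0,0],"jaw":0},{"translation":[-28,0.5,31],"angular":[0,0,0],"jaw":0},{"translation":[-30,0.5,34],"angular":[0,0,0],"jaw":0},{"translation":[-30,0.5,34],"angular":[0,0,0],"jaw":0}]'
python3 go.py '[[-30,0,78,0.2],[-20,0,77.5,0.2],[-10,0,77.5,0.2],[18,0,77.5,0.2]]'
python3 - <<'E'
from h import *
im=snap('side','side4.png'); cv2.imwrite('pics/side4c.png',cv2.resize(im[130:370,270:530,::-1],None,fx=2,fy=2))
E
```

```text
t: 5.8
ee_pos: [509.6, 115.6, 79.6]
orientation: [0.939, 2.796, -0.094]
ft_force: [0.6, -1.3, 1.8]
width: 0.4
grasp_force: 0.8
t 5.8 box [-29.65    0.283  79.629] F box [ 1.262 -0.624  1.777] q [ 0.3   0.47  2.03 -0.31  0.55 -0.37] w 0.4118293691838012
zaxis box [ 0.199  0.    -0.98 ] yaxis [-0.  1.  0.]
-30 78 [ 0.667 -0.283  1.526] [0.    0.001 0.   ]
-20 77.5 [-9.032 -0.286  4.01 ] [0.    0.001 0.   ]
-10 77.5 [-18.831  -0.288   6.004] [0.    0.001 0.   ]
18 77.5 [-46.269  -0.295  11.586] [0.    0.001 0.   ]
```

View pics/side4c.png

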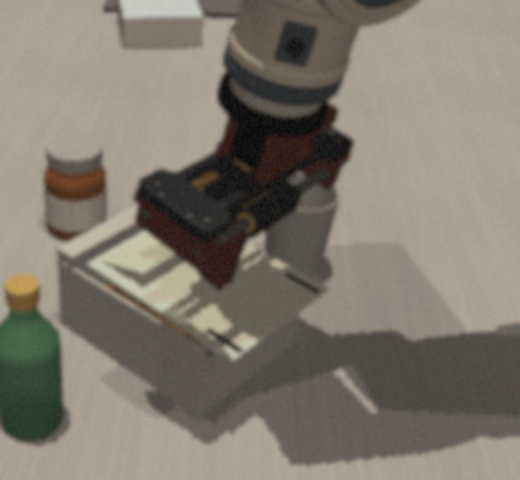

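The flap is almost flat, with its front edge level with the lip near (85,260) in the crop. I'll press the last bit down and advance to the wedge.

```bash
python3 -m creep '[{"translation":[0,0,1],"angular":[0,0,0],"jaw":0},{"translation":[0,0,2],"angular":[0,0,0],"jaw":0},{"translation":[-2,0,2.4],"angular":[0,0,0],"jaw":0},{"translation":[-4,0,2.8],"angular":[0,0,0],"jaw":0},{"translation":[-7,0,3.4],"angular":[0,0,0],"jaw":0},{"translation":[-10,0,4],"angular":[0,0,0],"jaw":0},{"translation":[-14,0,4.8],"angular":[0,0,0],"jaw":0},{"translation":[-17,0,5.4],"angular":[0,0,0],"jaw":0}]'
python3 go.py '[[-7,0,77.5,0.2],[5,0,77.5,0.2],[17,0,77.5,0.2]]'
```

```text
t: 6.85
ee_pos: [522.5, 105.3, 77.6]
orientation: [0.94, 2.798, -0.095]
ft_force: [-2.3, 2.4, 5.2]
width: 0.7
grasp_force: 2.5
t 6.85 box [-13.201  -0.123  77.557] F box [-3.254  0.559  5.161] q [ 0.27  0.48  2.   -0.3   0.56 -0.41] w 0.6670140906280448
zaxis box [ 0.198 -0.001 -0.98 ] yaxis [-0.     1.    -0.001]
-7 77.5 [-6.068  0.121  1.282] [-0.001 -0.001  0.   ]
5 77.5 [-17.831   0.118   3.655] [-0.001 -0.001  0.   ]
17 77.5 [-29.594   0.116   6.028] [-0.001 -0.001  0.   ]
```

```bash
python3 -m creep '[{"translation":[-3,0,0.6],"angular":[0,0,0],"jaw":0},{"translation":[-6,0,1.2],"angular":[0,0,0],"jaw":0},{"translation":[-9,0,1.8],"angular":[0,0,0],"jaw":0},{"translation":[-12,0,2.4],"angular":[0,0,0],"jaw":0},{"translation":[-15,0,3],"angular":[0,0,0],"jaw":0},{"translation":[-18,0,3.6],"angular":[0,0,0],"jaw":0},{"translation":[-21,0,4.2],"angular":[0,0,0],"jaw":0},{"translation":[-24,0,4.8],"angular":[0,0,0],"jaw":0}]'
python3 go.py '[[10,0,77.5,0.2],[17,0,77.5,0.2],[20,0,77.5,0.2]]'
python3 - <<'E'
from h import *
im=snap('side','side5.png'); cv2.imwrite('pics/side5c.png',cv2.resize(im[180:340,285:445,::-1],None,fx=3.5,fy=3.5))
E
```

```text
t: 7.85
ee_pos: [542.4, 90.2, 77.6]
orientation: [0.939, 2.798, -0.095]
ft_force: [-3.5, 3.3, 2.5]
width: 0.7
grasp_force: 2.7
t 7.85 box [11.775 -0.12  77.586] F box [-4.832  0.524  2.487] q [ 0.23  0.49  1.97 -0.29  0.57 -0.46] w 0.6698913004188157
zaxis box [ 0.198 -0.001 -0.98 ] yaxis [-0.     1.    -0.001]
10 77.5 [ 1.756  0.12  -0.267] [-0.001 -0.     0.   ]
17 77.5 [-5.105  0.119  1.12 ] [-0.001 -0.     0.   ]
20 77.5 [-8.045  0.118  1.714] [-0.001 -0.     0.   ]
```

View pics/side5c.png

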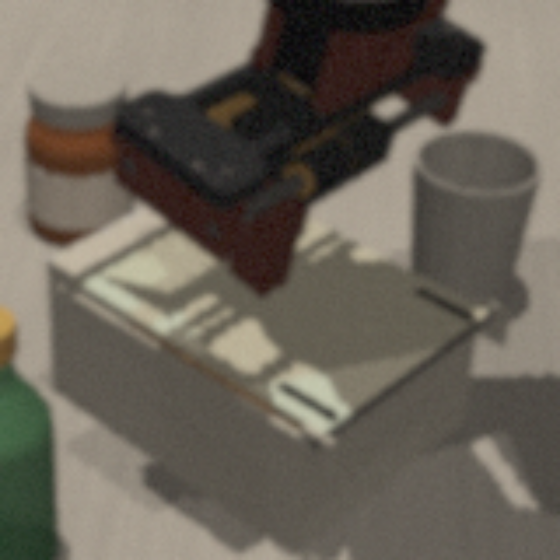

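The flap is flat and sliding, its front edge entering under the lip at about (70,280) in the crop. I'll push on to the stop.

```bash
python3 -m creep '[{"translation":[-1,0,0.2],"angular":[0,0,0],"jaw":0},{"translation":[-2,0,0.4],"angular":[0,0,0],"jaw":0},{"translation":[-3,0,0.6],"angular":[0,0,0],"jaw":0},{"translation":[-4,0,0.8],"angular":[0,0,0],"jaw":0},{"translation":[-5,0,1],"angular":[0,0,0],"jaw":0},{"translation":[-6,0,1.2],"angular":[0,0,0],"jaw":0},{"translation":[-6,0,1.2],"angular":[0,0,0],"jaw":0},{"translation":[-6,0,1.2],"angular":[0,0,0],"jaw":0}]'
python3 go.py '[[20,0,77.5,0.2]]'
```

```text
t: 8.9
ee_pos: [547.4, 86.6, 77.7]
orientation: [0.939, 2.797, -0.095]
ft_force: [-3.9, 2.3, 1.4]
width: 0.5
grasp_force: 2.5
t 8.9 box [17.993  0.01  77.742] F box [-4.521 -0.526  1.41 ] q [ 0.22  0.5   1.96 -0.29  0.57 -0.47] w 0.47135921809535125
zaxis box [ 0.199 -0.    -0.98 ] yaxis [-0.     1.    -0.001]
20 77.5 [-1.919 -0.011  0.636] [-0.  0.  0.]
```

```bash
python3 -m creep '[{"translation":[-0.5,0,0.4],"angular":[0,0,0],"jaw":0},{"translation":[-1,0,0.6],"angular":[0,0,0],"jaw":0},{"translation":[-1.5,0,0.7],"angular":[0,0,0],"jaw":0},{"translation":[-2,0,0.8],"angular":[0,0,0],"jaw":0},{"translation":[-2.5,0,0.9],"angular":[0,0,0],"jaw":0},{"translation":[-3,0,1],"angular":[0,0,0],"jaw":0},{"translation":[-3,0,1],"angular":[0,0,0],"jaw":0},{"translation":[-3,0,1],"angular":[0,0,0],"jaw":0}]'
python3 go.py '[[20,0,77.5,0.2]]'
```

```text
t: 9.9
ee_pos: [547.4, 85.6, 76.6]
orientation: [0.941, 2.801, -0.096]
ft_force: [-12.3, 12.2, 5.5]
width: 0.8
grasp_force: 9.2
t 9.9 box [18.558 -0.771 76.608] F box [-17.152   2.35    5.463] q [ 0.22  0.5   1.96 -0.28  0.57 -0.48] w 0.8034973552852144
zaxis box [ 0.195 -0.002 -0.981] yaxis [ 0.     1.    -0.002]
20 77.5 [-1.588  0.769 -0.596] [-0.002 -0.004 -0.   ]
```

Contact is firm at 17 N with no further travel, so the flap is at its stop, about 25 mm forward as expected. Now I'll let go and retreat up and back.

```bash
python3 -m creep '[{"translation":[3,0,-1],"angular":[0,0,0],"jaw":0},{"translation":[4,0,-4],"angular":[0,0,0],"jaw":0},{"translation":[5,0,-15],"angular":[0,0,0],"jaw":0},{"translation":[5,0,-35],"angular":[0,0,0],"jaw":0},{"translation":[10,0,-70],"angular":[0,0,0],"jaw":0},{"translation":[30,0,-110],"angular":[0,0,0],"jaw":0},{"translation":[60,0,-150],"angular":[0,0,0],"jaw":0},{"translation":[80,0,-170],"angular":[0,0,0],"jaw":0}]'
python3 - <<'E'
from h import *
im=snap('side','side6.png'); a=cv2.resize(im[180:340,285:445,::-1],None,fx=2.5,fy=2.5,interpolation=3)
im=snap('scene','scene6.png'); b=cv2.resize(im[180:340,215:405,::-1],None,fx=2.1,fy=2.1,interpolation=3)
o=np.zeros((400,800,3),np.uint8);o[:,:400]=a;o[:b.shape[0],400:400+b.shape[1]]=b[:,:400];cv2.imwrite('pics/fin.png',o)
for l in ['jar','cup','oil']: print(l,[(np.round(d['rect']),round(d['score'],2)) for d in ctrl.look_for('scene',l)[:1]])
from fit import pt,fl
v=np.load('v.npy')
for sl in (0,24):
  w=[*v[:3],0.02]; print(sl,[proj(n,pt(fl(85+sl,y,2.5+hh),w)).round(1) for n in('side','scene') for hh in (0,14) for y in(-50,50)])
E
```

```text
t: 10.9
ee_pos: [460.4, 153.3, 230.8]
orientation: [0.938, 2.795, -0.091]
ft_force: [-0.1, 0.4, -0.8]
width: 0.3
grasp_force: 0.0
jar [(array([256., 275., 292., 325.]), 0.75)]
cup [(array([225., 199., 256., 246.]), 0.63)]
oil [(array([372., 208., 398., 260.]), 0.62)]
0 [array([[381.5, 249.7]]), array([[342.2, 274.6]]), array([[382.2, 243. ]]), array([[342.5, 267.7]]), array([[286.7, 217.8]]), array([[333.1, 220.3]]), array([[286.3, 213.3]]), array([[333.3, 215.7]])]
24 [array([[370.8, 244. ]]), array([[331.4, 268. ]]), array([[371.4, 237.4]]), array([[331.7, 261.2]]), array([[285.4, 226. ]]), array([[332.5, 228.5]]), array([[285. , 221.5]]), array([[332.7, 224. ]])]
```

View pics/fin.png

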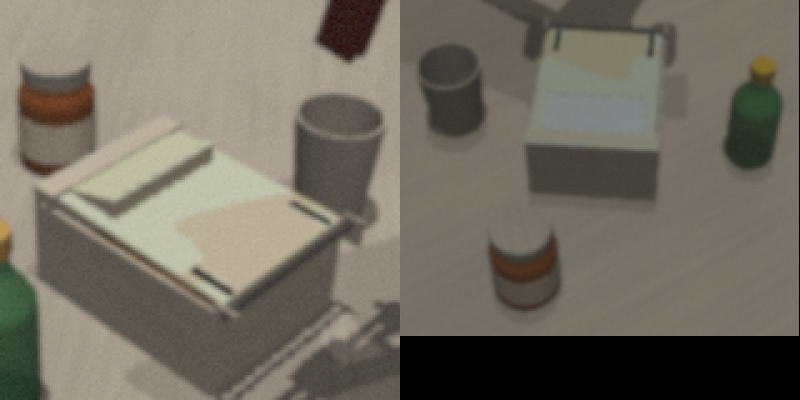

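The flap lies flat and held under the lip, with the wedge foot at (370,243) and (330,265) in the side view. That matches the prediction for 24 mm of slide. The detector put the cup 4 px over, so I'll check that it hasn't moved before handing in.

Run:
```python
import cv2
a=cv2.imread('pics/scene1.png',0);b=cv2.imread('pics/scene6.png',0)
for n,(x0,y0,x1,y1) in dict(cup=(218,197,260,250),jar=(255,274,295,326),oil=(370,203,400,262)).items():
    r=cv2.matchTemplate(b[y0-8:y1+8,x0-8:x1+8],a[y0:y1,x0:x1],cv2.TM_CCOEFF_NORMED);m=cv2.minMaxLoc(r);print(n,m[3][0]-8,m[3][1]-8,round(m[1],2))
```

```text
cup 0 0 0.98
jar 0 0 1.0
oil 0 0 1.0
```

```bash
python3 -c "
from workcell import ctrl; print(ctrl.close_job())"
```

```text
the job is handed in; nothing more can be done
None
```

The box is shut: the flap was pushed flat, slid forward to its stop beneath the lip and let go, and the lip holds it; the jar, cup and bottle have not moved, and the job was handed in at about 11 s.

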